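Load the orbital shaker and wedge the bottles tight

ROBOT

A 6-joint arm with a two-finger parallel gripper is mounted at the origin on the work surface. World frame = base frame: x ahead of the robot, y to its left, z up, the work surface at z = 0. Lengths are in mm, angles in rad, forces in N, time in s.
With the tool pointing down it reaches from about 325 to 875 mm from the base axis. Payload 4.4 kg.
Tool frame: the origin (TCP) lies on the centre line of the jaws, within the pads' length; the fingertips stand ahead of it and the grasp point (between the pads) lies 6 mm ahead of it (ctrl.tcp_to_tips is the z of the fingertips in the tool frame, in mm); z points along the fingers, y is the line along which they close (so a half turn about z gives the same grasp; the last joint's range is limited). The gripper opens to 85 mm and grips with 20 to 120 N. Pads are 22 mm wide; open, the fingers measure 114 mm over their backs; the gripper's body (76 mm by 85 mm) begins 54 mm behind the grasp point. The pads swing forward as they close: fully open they stand 13 mm farther back than shut.
Start: joints at [1.103, 0.207, 1.542, -0, 1.393, -0.15], TCP at [179.138, 546.385, 256.282] pointing down, gripper open.
Joint ranges: [-2.73, 2.73], [-0.86, 2.22], [0.23, 2.46], [-1.11, 4.25], [0.08, 2.63], [-2.82, 2.82]. Speed limits (rad/s): [2.79, 2.79, 3.14, 3.14, 3.14, 3.14].

INTERFACE

Orientations are given as a 3x3 rotation matrix whose columns are the frame's x, y, z axes.
In Python, from plant import ctrl, sensors, optics gives the robot as it stands. Calls block until the motion is done:
- ctrl.move_ptp(position, orientation): joint-space move of the TCP to a pose.
- ctrl.move_l(position, rot=None, vel=150, threshold=None): straight line of the TCP; rot=None keeps the orientation; vel is the mean speed in mm/s. With threshold (N) it stops when the force on the tool has changed by that much, and returns True; else False.
- ctrl.set_joints(angles): joint-space move.
- ctrl.gripper_to(opening, force=None): finger opening in mm; force is the grip in N (None keeps the last); returns when the fingers have stopped.
- ctrl.hold(seconds).
- ctrl.solve_ik(position, orientation): joint angles nearest the present ones, or None.
- sensors.read_state(): the state.
- optics.grab_frame(name): name is "scene" or "top"; returns (picture, depth): 420x560x3 uint8, red, green, blue; 420x560 float32, mm along the optical axis (not along the pixel's ray), 0 where there is no reading.
- optics.camera_params(name): a dict with "mtx" (3x3 intrinsics, pixels), "k1" (the pictures are not rectified: a ray, as slopes to the right and down, at radius r is drawn at 1 + k1 r^2 times it, then the intrinsics apply), "R" (3x3) and "t" (3): a world point X has camera coordinates R X + t. Camera axes: x right, y down, z forward; pixel columns grow to the right and rows downward; lengths in mm; the calibration is good to about 2 mm. A picture is of the moment at which its call begins. camera_params takes no time and is no camera call.
A pose or a line that the arm cannot do raises ctrl.MotionError and nothing moves.
- ctrl.finish_job(): hands the job in; it is judged then, once.
The state is a dict: "t": time; "q": joint angles; "qvel": joint speeds; "tau": joint torques, N m; "eef_pos": TCP position; "eef_rot": TCP orientation; "force": force on the tool from outside, world axes, zero at the start; "wrist_torque": the same for the moment, N m; "grip_width": finger opening in mm; "grasp_force": force on a finger pad.
Only numpy, scipy, OpenCV 4.12 (cv2) and the standard library are available. Lean on these libraries where they do the work, as an engineer would, in place of code of your own. Each camera call takes 0.05 s, during which the arm holds its last target. There are 200 camera calls.

TASK

Load the shaker: move the blue cross bar to the pair of notches that just leaves room for the wedge beyond the bottles you find on the bench, and stand all the square white bottles with red caps upright on the deck in one row along the back rail, packed square side by side from the blue padded end stop. Then drive the orange wedge, thin end first, between the last bottle and the cross bar until the whole row is locked tight and the padded stop is clearly squeezed (at least 2 mm), let go, and leave everything else on the bench where it is.

Things in the scene. Friction and masses are not known exactly. Their poses are not given: they have to be found in the camera images.
- shaker: Orbital shaker, off, fixed: white housing, black deck 240 (x) x 332 (y) mm. Origin: middle of its underside on the bench; deck top at z = 90 mm. x points to its back, y along the row, z up. Rails 30 mm high at front and back, inner faces at x = -100 and +100 mm, with four vertical notches each, 16 mm deep, down to the deck. End stop with pad at the -y end.
- corner (a point): Point on the deck's top where the row begins: corner of the back rail's inner face and the pad's face at rest. Its axes are the shaker's. Bottles belong at x -56 to 0 mm from it and the row grows towards +y; the front rail's inner face is at x = -200 mm.
- notch1 (a point): Point on the deck where the bar's origin belongs, centred in notch pair 1, counted from the pad: x -100, y +87 mm from the corner point; pairs are 56 mm apart in y. Pairs are cut slantwise: the bar's x axis lies at -0.199 rad (clockwise from above) to the shaker's x, its back end nearer the pad. The bar has about 3 mm of play across and 6 mm lengthwise.
- notch2 (a point): The same for notch pair 2, where the bar stands at the start, left from an earlier load.
- notch3 (a point): The same for notch pair 3, which suits a row of 3 bottles: between the last bottle and the bar it leaves a gap about 8 mm wide at the back rail that widens towards the front by 0.202 mm per mm, the taper of the wedge.
- notch4 (a point): The same for notch pair 4, which suits a row of 4 bottles: between the last bottle and the bar it leaves a gap about 8 mm wide at the back rail that widens towards the front by 0.202 mm per mm, the taper of the wedge.
- pad (a joint): Blue sprung pad of the end stop, 60 mm wide along x, 40 mm high, its face is where the row starts: metres it is pressed in towards -y, 0 free, 0.006 at its stop, spring about 2.2 N per mm.
- bar: Blue cross bar: flat slab 228 (x) x 10 (y) x 36 (z) mm standing on its long narrow edge, 0.16 kg, to be gripped across its thickness. Origin: middle of its underside, z up. Its ends drop into a front and a back notch, its underside rests on the deck and its top is 6 mm above the rails. Starts in notch pair 2.
- wedge: Orange wedge, 26 mm high, 0.12 kg; in plan symmetric, 40 mm thick at the butt (x -60) to 16 mm at x +60 mm, then a round nose to +68. Origin: underside. Black knob, diameter 22, at x -35, z 26 to 66 mm. In place: nose to the back rail, yaw -0.1 rad to the shaker; bites when its thin end is about 42 mm from that rail; each 5 mm more along the bar moves the row 1 mm. Friction keeps it.
- thin_end (a point): Middle of the wedge's thin end, at its underside.
- bottle1: Square white bottle with blank paper labels, 56 x 56 mm body with vertical sides 60 mm high, sloping shoulders, round red cap 30 mm in diameter from z = 70 to 92 mm on its axis; about 0.11 kg, standing on the bench at the start. Origin: middle of its underside, z up, x and y square to its sides. Three or four of the four are there; an absent one has no pose.
- bottle2: Square white bottle with blank paper labels, 56 x 56 mm body with vertical sides 60 mm high, sloping shoulders, round red cap 30 mm in diameter from z = 70 to 92 mm on its axis; about 0.11 kg, standing on the bench at the start. Origin: middle of its underside, z up, x and y square to its sides. Three or four of the four are there; an absent one has no pose.
- bottle3: Square white bottle with blank paper labels, 56 x 56 mm body with vertical sides 60 mm high, sloping shoulders, round red cap 30 mm in diameter from z = 70 to 92 mm on its axis; about 0.11 kg, standing on the bench at the start. Origin: middle of its underside, z up, x and y square to its sides. Three or four of the four are there; an absent one has no pose.
- bottle4: Square white bottle with blank paper labels, 56 x 56 mm body with vertical sides 60 mm high, sloping shoulders, round red cap 30 mm in diameter from z = 70 to 92 mm on its axis; about 0.11 kg, standing on the bench at the start. Origin: middle of its underside, z up, x and y square to its sides. Three or four of the four are there; an absent one has no pose.
- reagent: Bystander: round clear glass bottle with a blue cap, 66 mm in diameter, 130 mm tall; not to be loaded.
- tipbox: Bystander: blue box of pipette tips with clear lid, 120 x 82 x 73 mm.
- flask: Bystander: clear culture flask lying flat, 115 x 85 x 36 mm body, red cap.
- timer: Bystander: white bench timer lying flat, 65 x 65 x 18 mm.
- beaker: Bystander: glass beaker, 70 mm in diameter, 85 mm tall.
Not all that is in view belongs to the job. Leave any green look-alike of the bottle3 alone.

How it is judged:
By the outcome, as a careful person would: the job done as asked, in the order asked, and still so for the second after the job is handed in, with the robot touching nothing.
Of bottle1, bottle2, bottle3, bottle4 only 3 to 4 are there at a start; the rules pass over those that are not, and their reading is None.
At some moment in a run one of bottle1, bottle2, bottle3, bottle4, wedge may be knocked a few centimetres aside while the robot is not near it.
It also fails if it takes over 210 s, if anything falls off the work surface, if the arm or the gripper's body presses on something with over 40 N, if the wrist force passes 120 N, or if a joint passes its speed limit or range.

## Working session

There is one attempt and no reset: what is moved stays moved. The work goes in short steps, each a Python script; the robot and the scene stay as the last script left them, time stands still between calls to the robot, and variables do not carry over. Pictures are saved under pics/ and viewed, at most 14 in all, crops included, and the job is handed in when it is done.

```bash
ls; mkdir -p pics
python3 - <<'E'
from plant import ctrl,sensors,optics
import cv2,numpy as np
for n in("scene","top"):
    p,d=optics.grab_frame(n); cv2.imwrite(f"pics/{n}0.png",p[:,:,::-1]); np.savez(f"pics/{n}0.npz",p=p,d=d)
    c=optics.camera_params(n); print(n,c, (d>0).mean())
print(ctrl.tcp_to_tips)
E
```

```text
pics
scene {'mtx': array([[511.61172193,   0.        , 275.47483528],
       [  0.        , 511.61172193, 211.58984457],
       [  0.        ,   0.        ,   1.        ]]), 'k1': -0.04408599315117485, 'R': array([[-0.51945519,  0.85424499, -0.02077994],
       [ 0.47277834,  0.26706329, -0.83973677],
       [-0.71179137, -0.44602993, -0.54259594]]), 't': array([ 237.64921676, -186.72288016, 2197.75494592])} 0.9717687074829932
top {'mtx': array([[542.8602524 ,   0.        , 280.03013091],
       [  0.        , 542.8602524 , 200.31980604],
       [  0.        ,   0.        ,   1.        ]]), 'k1': -0.21979057213321088, 'R': array([[-0.02360484, -0.99962456,  0.01391238],
       [-0.9917547 ,  0.02166112, -0.12630683],
       [ 0.12595805, -0.01677912, -0.99189366]]), 't': array([  39.3361983 ,  513.62056598, 1624.48838645])} 0.996203231292517
25.0
```

View pics/scene0.png

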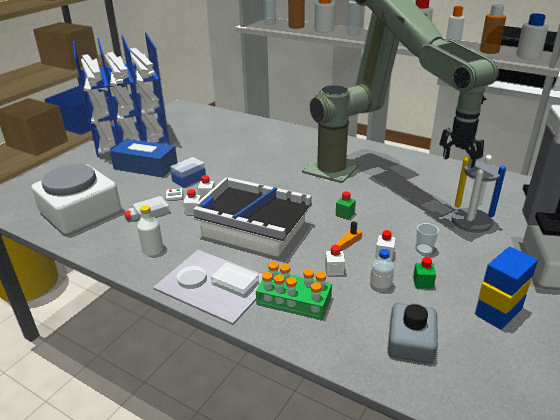

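View pics/top0.png

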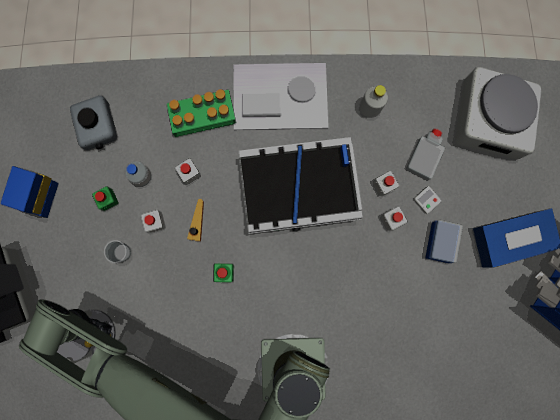

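The top view shows four white bottles with red caps, at top-view pixels (186,170), (151,220), (387,182) and (396,217). The things that could be mistaken for them are:
- the green look-alikes at (103,198) and (223,272)
- the flask's red cap at (436,133)
- the orange-capped tubes near (200,100)

The wedge is at (197,220), with its knob at (194,232) and its thin end at the top. The bar is at about (298,185), and the pad is at (347,154).

With four bottles, the bar goes to notch pair 4.

```bash
cat > h.py <<'E'
import cv2,numpy as np
from plant import ctrl,sensors,optics
def grab(n,save=None):
    p,d=optics.grab_frame(n)
    if save: cv2.imwrite(save,p[:,:,::-1])
    return p,d
def ray(n,uv):
    c=optics.camera_params(n); k=np.array([c["k1"],0,0,0.])
    s=cv2.undistortPoints(np.array(uv,float).reshape(-1,1,2),c["mtx"],k).reshape(-1,2)
    return -c["R"].T@c["t"], np.c_[s,np.ones(len(s))]@c["R"]
def plane(n,uv,z):
    o,D=ray(n,uv); return o+D*((z-o[2])/D[:,2])[:,None]
def proj(n,X):
    c=optics.camera_params(n)
    return cv2.projectPoints(np.array(X,float).reshape(-1,1,3),cv2.Rodrigues(c["R"])[0],c["t"],c["mtx"],np.array([c["k1"],0,0,0.]))[0].reshape(-1,2)
def tri(uv1,uv2):
    "top pixel, scene pixel -> point, miss distance"
    (o1,a),(o2,b)=ray("top",[uv1]),ray("scene",[uv2]); a=a[0];b=b[0]
    s=np.linalg.lstsq(np.c_[a,-b],o2-o1,rcond=None)[0]
    p,q=o1+a*s[0],o2+b*s[1]; return (p+q)/2,np.linalg.norm(p-q)
def cloud(n,d):
    v,u=np.mgrid[:d.shape[0],:d.shape[1]]
    o,D=ray(n,np.c_[u.ravel(),v.ravel()]); return (o+D*d.reshape(-1,1)).reshape(*d.shape,3)
def mask(p,c):
    h=cv2.cvtColor(p,cv2.COLOR_RGB2HSV); H,S,V=h[...,0],h[...,1],h[...,2]
    m={"red":((H<7)|(H>173))&(S>150)&(V>90),"orange":(H>10)&(H<24)&(S>150)&(V>100),
       "blue":(H>105)&(H<125)&(S>130)&(V>60),"white":(S<40)&(V>150)}[c]
    return m.astype(np.uint8)
def blobs(m,amin=15):
    n,l,s,c=cv2.connectedComponentsWithStats(m)
    return [(tuple(c[i].round(1)),int(s[i,4]),l==i) for i in range(1,n) if s[i,4]>=amin]
def Rz(a):
    "tool down, tool y (closing line) at world angle a"
    y=np.array([np.cos(a),np.sin(a),0]); z=np.array([0,0,-1.]); return np.c_[np.cross(y,z),y,z]
E
cat > look.py <<'E'
from h import *
P={};D={}
for n in("scene","top"):
    P[n],D[n]=grab(n)
C={n:cloud(n,D[n]) for n in P}
for col in("red","orange","blue"):
    B={n:blobs(mask(P[n],col)) for n in P}
    for c,a,m in B["top"]:
        x=C["top"][m]; x=np.median(x[D["top"][m]>0],axis=0)
        best=min(((tri(c,c2)[1],np.round(tri(c,c2)[0]),c2) for c2,_,_ in B["scene"]),key=lambda t:t[0]+abs(t[1][2]-x[2]) ,default=None)
        print(col,c,a,"depth",x.round(0),"tri",best)
if __name__=="__main__":
    pass
E
python3 look.py
python3 - <<'E'
import cv2
t=cv2.imread('pics/top0.png')[130:245,225:375]
cv2.imwrite('pics/shk.png',cv2.resize(t,None,fx=5,fy=5,interpolation=cv2.INTER_CUBIC))
t=cv2.imread('pics/scene0.png')[165:285,190:450]
cv2.imwrite('pics/sc.png',cv2.resize(t,None,fx=3,fy=3,interpolation=cv2.INTER_CUBIC))
E
```

```text
red (np.float64(436.8), np.float64(132.2)) 43 depth [ 722. -476.   33.] tri (np.float64(1.7086621776739315), array([ 725., -480.,   21.]), (np.float64(127.1), np.float64(214.4)))
red (np.float64(184.9), np.float64(167.9)) 66 depth [610. 310.  92.] tri (np.float64(0.23929253904528283), array([612., 312.,  81.]), (np.float64(335.1), np.float64(249.8)))
red (np.float64(389.0), np.float64(180.1)) 66 depth [ 561. -299.   92.] tri (np.float64(0.801094448888271), array([ 562., -301.,   82.]), (np.float64(190.9), np.float64(192.6)))
red (np.float64(99.3), np.float64(195.9)) 65 depth [532. 572.  92.] tri (np.float64(0.516731806051866), array([534., 575.,  82.]), (np.float64(426.4), np.float64(261.9)))
red (np.float64(397.6), np.float64(216.7)) 69 depth [ 450. -320.   91.] tri (np.float64(0.8077785867923641), array([ 451., -321.,   82.]), (np.float64(205.0), np.float64(178.5)))
red (np.float64(148.8), np.float64(219.4)) 68 depth [459. 418.  92.] tri (np.float64(0.30459361338039254), array([459., 420.,  82.]), (np.float64(386.4), np.float64(234.5)))
red (np.float64(221.6), np.float64(272.5)) 79
[... 2257 characters left out ...]
t64(17.8), np.float64(188.3)) 1005 depth [548. 797. 184.] tri (np.float64(8.741555968895884), array([552., 805., 159.]), (np.float64(510.3), np.float64(269.9)))
blue (np.float64(521.1), np.float64(237.2)) 2364 depth [ 376. -710.   90.] tri (np.float64(69.54096785941607), array([ 390., -670.,  244.]), (np.float64(134.6), np.float64(115.0)))
blue (np.float64(556.1), np.float64(273.8)) 37 depth [ 254. -868.   24.] tri (np.float64(55.88721893710174), array([ 275., -808.,  178.]), (np.float64(134.6), np.float64(115.0)))
blue (np.float64(540.1), np.float64(302.8)) 52 depth [ 163. -802.   23.] tri (np.float64(148.59018302714588), array([ 218., -805.,  149.]), (np.float64(134.6), np.float64(115.0)))
```

View pics/shk.png

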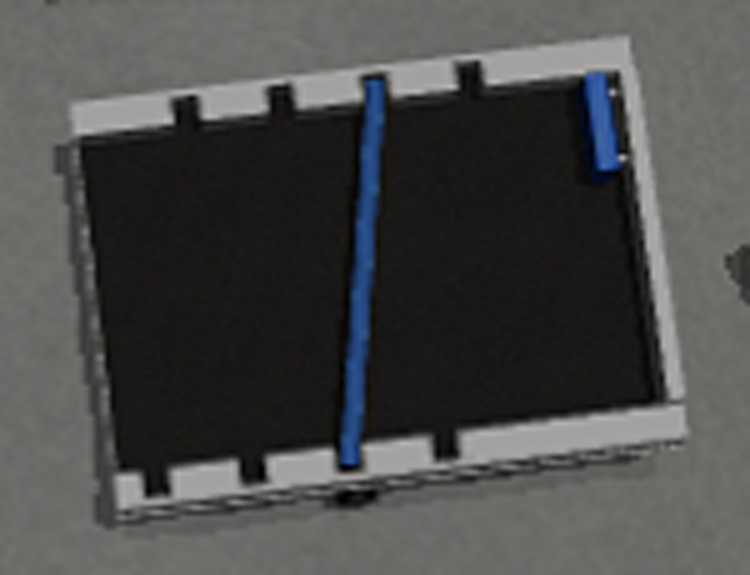

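View pics/sc.png

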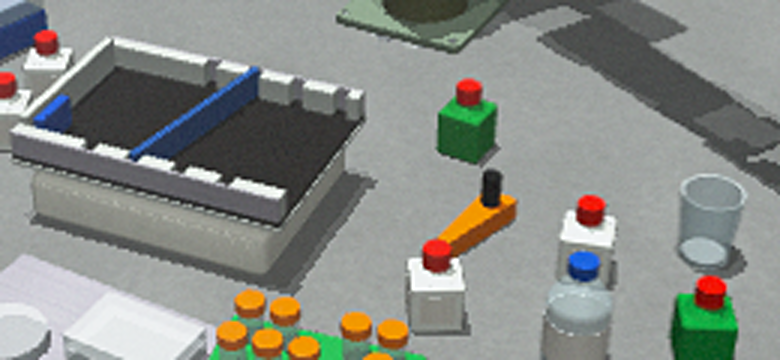

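Close-up: the bar sits in the second notch pair from the blue pad. Pair 4 is at shk.png crop pixels (186,110) on the back rail and (157,480) on the front rail. The four bottles chosen are white; the green ones are excluded. Next I'll measure the shaker frame, bar, wedge and bottle yaws.

```bash
cat >> h.py <<'E'
def locate(p=None,d=None):
    "white bottles: cap x,y (two views via caps at z=92 ray), yaw mod pi/2; wedge knob & yaw"
    if p is None: p,d=grab("top")
    C=cloud("top",d); out=[]
    hsv=cv2.cvtColor(p,cv2.COLOR_RGB2HSV)
    for c,a,m in blobs(mask(p,"red"),30):
        X=np.median(C[m&(d>0)],axis=0)
        if X[2]<70: continue
        ring=cv2.dilate(m.astype(np.uint8),np.ones((7,7)))>0
        ring&=~m
        if np.median(hsv[ring][:,1])>90: continue      # green look-alike
        xy=plane("top",[c],X[2]-2)[0]                    # cap top + a little side
        near=(np.linalg.norm(C[...,:2]-xy[:2],axis=2)<45)&(C[...,2]>15)&(d>0)
        r=cv2.minAreaRect(C[near][:,:2].astype(np.float32))
        ang=np.deg2rad(r[2]); ang=(ang+np.pi/4)%(np.pi/2)-np.pi/4
        out.append((xy[:2].round(1),round(float(X[2]),1),round(ang,3),np.round(r[0],1),np.round(r[1],1)))
    return out
def wedge(p,d):
    C=cloud("top",d)
    b=[(c,a,m) for c,a,m in blobs(mask(p,"orange"),150) if np.median(C[m][:,2])<(60 if True else 0)]
    if not b: return None
    m=max(b,key=lambda t:t[1])[2]; X=C[m&(d>0)]; 
    v,u=np.nonzero(m); zt=np.median(X[:,2])
    Q=plane("top",np.c_[u,v],zt)[:,:2]
    r=cv2.minAreaRect(Q.astype(np.float32)); ctr=np.array(r[0]); 
    w,h=r[1]; ang=np.deg2rad(r[2]); L=ang if w>h else ang+np.pi/2
    ax=np.array([np.cos(L),np.sin(L)]); s=(Q-ctr)@ax; n=np.array([-ax[1],ax[0]]); t=(Q-ctr)@n
    if np.ptp(t[s>20])>np.ptp(t[s<-20]): L+=np.pi; ax=-ax      # thin end forward
    dark=(np.linalg.norm(C[...,:2]-ctr,axis=2)<90)&(C[...,2]>50)&(C[...,2]<80)&(d>0)
    k=np.median(C[dark],axis=0) if dark.sum() else None
    if k is not None and k[2]<75: pass
    return dict(ctr=ctr.round(1),zt=round(float(zt),1),yaw=float((L+np.pi)%(2*np.pi)-np.pi),size=np.round(r[1],1),knob=None if k is None else k.round(1),n=int(dark.sum()))
E
cat > shk.py <<'E'
from h import *
p,d=grab("top"); C=cloud("top",d)
for b in locate(p,d): print(b)
print(wedge(p,d))
Z=C[...,2]; reg=np.zeros(Z.shape,bool); reg[125:250,225:375]=1
w=mask(p,"white")>0
g=cv2.cvtColor(p,cv2.COLOR_RGB2GRAY); print("rail grey",np.percentile(g[reg&(abs(Z-120)<3)],[10,50,90]), "n",(reg&(abs(Z-120)<3)).sum())
m=reg&(abs(Z-120)<4)&(g>90); X=C[m]; print("z",X[:,2].mean(),X[:,2].std())
v,u=np.nonzero(m); Q=plane("top",np.c_[u,v],120)[:,:2].astype(np.float32)
r=cv2.minAreaRect(Q); print("rect",r)
dm=reg&(Z<100)&(Z>80); print("deck z",np.median(Z[dm]))
# refine by edge sub-pixel lines: sample profiles perpendicular to rails at z=120
ctr=np.array(r[0]); ang=np.deg2rad(r[2]); a=(ang+np.pi/4)%(np.pi/2)-np.pi/4
ex=np.array([np.cos(a),np.sin(a)]); ey=np.array([-ex[1],ex[0]])
gf=g.astype(np.float32)
def samp(P,z=120):
    uv=proj("top",np.c_[P,np.full(len(P),z)]).astype(np.float32)
    return cv2.remap(gf,uv[:,:1].copy(),uv[:,1:].copy(),cv2.INTER_LINEAR)[:,0]
def edges(side):
    out=[]
    for y in np.arange(-150,151,6.):
        s=np.arange(85,135,.5); pr=samp(ctr+side*s[:,None]*ex+y*ey)
        i=np.nonzero((pr[:-1]<100)&(pr[1:]>=100))[0]
        if len(i): out.append((y,side*s[i[0]]))
    o=np.array(out); med=np.median(o[:,1]); 
    for _ in range(4):
        f=np.polyfit(o[:,0],o[:,1],1); o=o[abs(o[:,1]-np.polyval(f,o[:,0]))<max(1.2,1.5*np.std(o[:,1]-np.polyval(f,o[:,0])))]
    return f,len(o)
print("a",a,"inner edges back",edges(1),"front",edges(-1))
for side in(1,-1):
    y=np.arange(-175,176,.5); pr=np.mean([samp(ctr+side*s*ex+y[:,None]*ey) for s in (105,108,111)],axis=0)
    i=np.nonzero((pr[:-1]<100)!=(pr[1:]<100))[0]; print(side,[(float(y[k]),"+" if pr[k+1]>pr[k] else "-") for k in i])
# bar & pad
for c,ar,mm in blobs(mask(p,"blue"),60):
    if not(225<c[0]<375 and 125<c[1]<250): continue
    v,u=np.nonzero(mm); z=np.median(Z[mm]); Q=plane("top",np.c_[u,v],z)[:,:2]
    f=(Q-ctr)@np.c_[ex,ey]; rr=cv2.minAreaRect(f.astype(np.float32)); print("blue z",z,"shaker-frame rect",rr, "world",Q.mean(0), f.min(0),f.max(0))
E
python3 shk.py
```

```text
(array([610.9, 310.2]), 91.0, np.float64(0.541), array([610.9, 310.7]), array([59.2, 57.2]))
(array([ 561. , -299.2]), 91.9, np.float64(0.516), array([ 559.9, -299.4]), array([56.3, 57.6]))
(array([ 450.2, -319.6]), 92.9, np.float64(0.472), array([ 449.7, -319.3]), array([56.2, 60.3]))
(array([458.6, 418.6]), 91.6, np.float64(0.265), array([458.3, 417.4]), array([57.4, 55.8]))
{'ctr': array([462.7, 286.7]), 'zt': 25.7, 'yaw': -0.1344507528970862, 'size': array([ 35.6, 126.4]), 'knob': array([423.7, 290.2,  64.7]), 'n': 47}
rail grey [ 73. 161. 166.] n 922
z 120.0823517932022 2.072068853957284
rect ((551.2384033203125, -31.3641357421875), (241.55056762695312, 329.85760498046875), 6.010828971862793)
deck z 89.99488936995999
a 0.10490875633327135 inner edges back (array([1.51643391e-03, 1.00212500e+02]), 40) front (array([ 7.01828675e-04, -9.91640515e+01]), 40)
1 [(-76.5, '-'), (-60.0, '+'), (-20.5, '-'), (-4.5, '+'), (35.5, '-'), (51.5, '+'), (91.5, '-'), (107.5, '+')]
-1 [(-32.5, '-'), (-16.5, '+'), (23.5, '-'), (40.5, '+'), (79.5, '-'), (96.0, '+'), (135.5, '-'), (151.5, '+'), (168.5, '-')]
blue z 131.02352793675595 shaker-frame rect ((68.51371002197266, -140.3094024658203), (14.611595153808594, 55.217620849609375), 89.58584594726562) world [ 633.8441503  -163.49270748] [  40.87098289 -147.54318578] [  96.15941061 -132.94406416]
blue z 124.74202703306833 shaker-frame rect ((0.11053466796875, 9.904541015625), (11.872137069702148, 224.13888549804688), 78.51744842529297) world [549.16382585 -21.40347782] [-109.94907206  -16.08482379] [110.27378705  36.46833849]
```

```bash
cat >> h.py <<'E'
A=0.104; EX=np.array([np.cos(A),np.sin(A)]); EY=np.array([-EX[1],EX[0]])
S0=np.array([551.24,-31.36])+.5*EX; YC=-133.5
def cw(x,y): "corner-frame mm -> world xy"; return S0+(100+x)*EX+(YC+y)*EY
def rot(a):
    c=[]
    for k in(-1,0,1):
        q=ctrl.solve_ik([500,0,250],Rz(a+k*np.pi))
        if q is not None: c.append((abs(q[5]),k))
    return Rz(a+min(c)[1]*np.pi)
def P(xy,gz): "grasp point height -> TCP"; return [float(xy[0]),float(xy[1]),gz+6.]
def ptp(xy,gz,a): ctrl.move_ptp(P(xy,gz),rot(a))
def lin(xy,gz,vel=200,th=None,a=None): return ctrl.move_l(P(xy,gz),None if a is None else rot(a),vel,th)
def here():
    s=sensors.read_state(); e=np.array(s["eef_pos"]); return e[:2],e[2]-6
def st(msg=""):
    s=sensors.read_state(); e=np.array(s["eef_pos"]); f=e[:2]-S0
    print(msg,"t%.1f"%s["t"],"corner-frame",np.round([f@EX-100,f@EY-YC],1),"gz%.1f"%(e[2]-6),"F",np.round(s["force"],1),"w%.1f"%s["grip_width"],"gf%.1f"%s["grasp_force"])
E
python3 - <<'E'
from h import *
a=A-.199+np.pi/2
st("start")
b=cw(-100,143)
ctrl.gripper_to(40,40)
ptp(b,200,a); st("above")
hit=lin(b,118,120,8); st(f"down {hit}")
ctrl.gripper_to(5,40); ctrl.hold(.2); st("grip")
E
```

```text
start t0.2 corner-frame [-410.8  746.5] gz249.7 F [-0.1 -0.4  0.1] w85.2 gf0.0
above t3.2 corner-frame [-99.9 143.8] gz200.1 F [-0.4  0.7  0.3] w40.2 gf0.0
down False t4.0 corner-frame [-99.3 142.9] gz118.7 F [ 0.2  1.3 -0.1] w39.8 gf0.0
grip t4.6 corner-frame [-99.1 142.8] gz119.2 F [-0.3 -0.6  5.1] w9.2 gf39.9
```

Run:
```python
from h import *
b=cw(-100,143); n=cw(-100,255)
lin(b,118+55,150); st("up")
lin(n,118+55,200); ctrl.hold(.3); st("over")
hit=lin(n,128,100,6); st(f"low1 {hit}")
hit=lin(n,116.5,40,8); st(f"low2 {hit}")
p,d=grab("top"); t=p[130:245,225:375]
cv2.imwrite('pics/bar1.png',cv2.resize(t[:,:,::-1],None,fx=4,fy=4,interpolation=cv2.INTER_CUBIC))
```

```text
up t5.1 corner-frame [-100.7  143.2] gz172.2 F [-0.5 -0.5 -2.1] w9.2 gf39.4
over t6.1 corner-frame [-99.9 254. ] gz173.0 F [ 0.6 -1.5 -1.3] w9.3 gf39.4
low1 False t6.7 corner-frame [-99.9 254.9] gz128.0 F [ 0.6 -0.6 -1.6] w9.0 gf39.4
low2 True t7.0 corner-frame [-98.5 255. ] gz119.0 F [0.2 0.  3.4] w9.1 gf40.4
```

Run:
```python
from h import *
ctrl.gripper_to(40); xy,z=here(); lin(xy,200,200); st("rel")
# go near the bottle at high x,+y but out of top view of the shaker
ptp([480,300],290,A)
p,d=grab("top","pics/top1.png"); C=cloud("top",d)
for c,ar,mm in blobs(mask(p,"blue"),60):
    if 225<c[0]<375 and 125<c[1]<250:
        v,u=np.nonzero(mm); z=np.median(C[mm][:,2]); Q=plane("top",np.c_[u,v],z)[:,:2]
        f=(Q-S0)@np.c_[EX,EY]-[100,YC]; r=cv2.minAreaRect(f.astype(np.float32)); print("blue z",z,"corner-frame",r)
for b in locate(p,d): print(b)
print(wedge(p,d))
```

```text
rel t8.0 corner-frame [-100.5  255.1] gz199.5 F [ 0.1  0.4 -1.1] w40.1 gf0.0
blue z 130.6688456263073 corner-frame ((-31.792390823364258, -7.019491672515869), (15.036097526550293, 55.23030090332031), 89.63790893554688)
blue z 125.04501884755189 corner-frame ((-99.72573852539062, 254.45785522460938), (11.784314155578613, 226.0948028564453), 78.6405258178711)
(array([610.9, 310.2]), 90.9, np.float64(0.541), array([611. , 310.5]), array([58.7, 56.4]))
(array([ 560.9, -299.1]), 92.5, np.float64(0.493), array([ 559.6, -299.7]), array([57. , 56.7]))
(array([ 450.3, -319.9]), 91.9, np.float64(0.443), array([ 449.5, -318.9]), array([56.5, 56.9]))
(array([460. , 415.4]), 92.5, np.float64(0.248), array([459.5, 410.7]), array([57.2, 42.8]))
None
```

```bash
cat >> h.py <<'E'
def pick(b):
    xy,ang=b[0],float(b[2])
    ctrl.gripper_to(85,40)
    ptp(xy,200,ang); lin(xy,53,250,8); st("at")
    ctrl.gripper_to(40,40); st("grip")
    lin(xy,275,250)
def place(k,dy=4,dx=25):
    x,y=-28-dx,28+56*k+dy
    ptp(cw(x,y),275,A); lin(cw(x,y),152,200,8)
    h=lin(cw(x,y),139,40,4); st(f"deck {h}"); z=here()[1]
    if z>147: print("HIGH"); return False
    h=lin(cw(-20,y),z,60,5); st(f"rail {h}"); xy=here()[0]
    f=xy-S0; X,Y=f@EX-100,f@EY-YC
    h=lin(cw(X,Y-12-dy),z,40,3); st(f"pack {h}")
    return h
def release():
    ctrl.gripper_to(72); xy,z=here(); lin(xy,275,250); st("off")
E
python3 - <<'E'
from h import *
p,d=grab("top"); L=locate(p,d); b=[b for b in L if b[0][0]>590][0]; print(b)
pick(b); place(0)
E
```

```text
(array([610.8, 310.1]), 91.8, np.float64(0.523), array([611.6, 310.6]), array([59.6, 56.5]))
at t11.3 corner-frame [ -4.4 467.7] gz55.7 F [-0.3  0.5  1.2] w84.7 gf0.0
grip t11.7 corner-frame [ -3.7 467.5] gz56.2 F [0.2 0.6 6.7] w55.1 gf44.0
deck True t15.4 corner-frame [-51.   31.1] gz145.7 F [-0.1 -0.3  3.3] w55.0 gf44.3
rail True t15.6 corner-frame [-50.4  31.1] gz145.7 F [-0.4 -0.   3.8] w54.9 gf44.3
pack True t15.8 corner-frame [-50.5  30.2] gz145.8 F [ 0.1 -0.4  2.9] w55.0 gf44.2
```

```bash
python3 - <<'E'
import re
s=open('h.py').read()
s=s.replace('''    h=lin(cw(-20,y),z,60,5)''','''    z+=1; lin(here()[0],z,30); ctrl.hold(.2); st("lift")
    h=lin(cw(-20,y),z,40,7)''').replace("lin(cw(X,Y-12-dy),z,40,3)","lin(cw(X,Y-12-dy),z,25,6)")
open('h.py','w').write(s)
E
python3 - <<'E'
from h import *
y=31; z=146.7
lin(here()[0],z,30); ctrl.hold(.2); st("lift")
h=lin(cw(-20,y),z,40,7); st(f"rail {h}")
f=here()[0]-S0; X,Y=f@EX-100,f@EY-YC
h=lin(cw(X,Y-15),z,25,6); st(f"pack {h}")
p,d=grab("top"); t=p[130:245,225:375]
cv2.imwrite('pics/b1.png',cv2.resize(t[:,:,::-1],None,fx=4,fy=4,interpolation=cv2.INTER_CUBIC))
E
```

```text
lift t16.3 corner-frame [-50.9  30.5] gz146.0 F [-0.3 -0.1 -1.4] w55.2 gf43.7
rail True t16.9 corner-frame [-25.5  31.2] gz145.9 F [-0.8 -0.1  2.1] w54.7 gf44.2
pack True t17.3 corner-frame [-25.6  26.9] gz146.0 F [0.6 2.2 3.1] w55.2 gf44.4
```

View pics/b1.png

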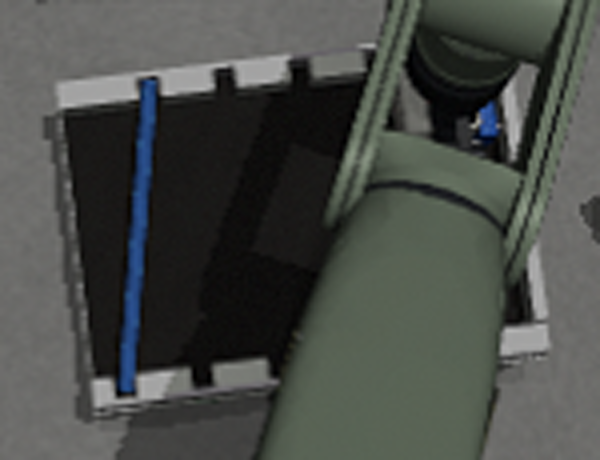

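Run:
```python
from h import *
release()
p,d=grab("top"); L=locate(p,d)
b=[b for b in L if b[0][1]>370]; print(L)
pick(b[0]); print(place(1))
```

```text
off t18.3 corner-frame [-27.1  28.1] gz273.6 F [-0.6  0.5 -1.2] w72.2 gf0.0
[(array([ 630.8, -127.3]), 181.7, np.float64(-0.576), array([ 632.6, -128.5]), array([89.7, 83. ])), (array([ 561. , -299.2]), 91.8, np.float64(0.483), array([ 559.5, -299.2]), array([56.8, 56.7])), (array([ 450.3, -319.7]), 92.5, np.float64(0.452), array([ 449.4, -318.5]), array([56.3, 57.6])), (array([458.7, 418.7]), 91.1, np.float64(0.245), array([457.9, 417.8]), array([56. , 56.9]))]
at t21.5 corner-frame [-144.5  590.9] gz54.1 F [0.7 1.  0. ] w84.9 gf0.0
grip t21.9 corner-frame [-144.   591.6] gz55.6 F [ 0.2 -0.4  6.9] w55.1 gf43.7
deck True t25.8 corner-frame [-50.8  87.2] gz145.3 F [0.8 0.1 2.7] w55.3 gf43.6
lift t26.3 corner-frame [-51.1  87.3] gz145.8 F [-0.7 -0.8 -1.1] w55.1 gf43.3
rail True t26.9 corner-frame [-25.5  88.1] gz145.4 F [-0.2 -0.   6.8] w55.0 gf44.9
pack True t27.3 corner-frame [-26.1  83.7] gz145.4 F [-0.5 -0.9  3.9] w55.3 gf44.3
True
```

```bash
cat > nxt.py <<'E'
from h import *
import sys
k=int(sys.argv[1]); dy=float(sys.argv[2])
release()
p,d=grab("top"); L=locate(p,d)
for b in L:
    f=b[0]-S0; print(b[0],b[1],b[2],"cf",np.round([f@EX-100,f@EY-YC],1))
b=[b for b in L if b[1]<110]
b=sorted(b,key=lambda b:-b[0][0])
pick(b[0]); print(place(k,dy,float(sys.argv[3])))
E
python3 nxt.py 2 4 25
```

```text
off t28.2 corner-frame [-27.5  85.4] gz273.6 F [-0.1  0.2 -1.1] w71.9 gf0.0
[ 633.3 -128.8] 182.0 -0.189 cf [-29.   28.1]
[ 561.  -299.2] 91.9 0.515 cf [-118.6 -133.9]
[ 450.3 -319.9] 91.7 0.454 cf [-230.8 -143. ]
at t30.3 corner-frame [-117.  -134.1] gz54.5 F [ 1.2 -0.9  1.1] w85.2 gf0.0
grip t30.7 corner-frame [-116.9 -135.3] gz55.9 F [0.5 1.7 6.3] w55.0 gf42.7
deck True t33.9 corner-frame [-50.6 143.5] gz145.5 F [ 0.1 -0.   3.3] w55.4 gf42.3
lift t34.4 corner-frame [-50.9 143.5] gz146.1 F [-0.2 -0.1 -1.6] w55.1 gf42.1
rail True t35.0 corner-frame [-25.9 143.8] gz145.7 F [-0.7  0.1  2.3] w55.5 gf42.9
pack True t35.4 corner-frame [-26.2 139.8] gz145.7 F [-0.1  1.   3.6] w55.2 gf42.9
True
```

```bash
python3 nxt.py 3 2.5 45
```

```text
off t36.3 corner-frame [-27.8 140.7] gz273.6 F [ 0.3 -0.2 -0.3] w72.1 gf0.0
[ 633.6 -128.8] 181.8 -0.115 cf [-28.7  28. ]
[627.7 -70.6] 183.0 0.546 cf [-28.5  86.5]
[ 450.4 -320. ] 91.6 0.452 cf [-230.8 -143.1]
at t38.8 corner-frame [-229.6 -143.6] gz54.0 F [-0.6  0.6  0.9] w84.9 gf0.0
grip t39.1 corner-frame [-229.4 -144.6] gz55.3 F [ 0.1 -0.3  6.9] w55.0 gf43.7
deck True t42.7 corner-frame [-70.6 198.2] gz145.0 F [-1.  -0.5  3.2] w55.3 gf44.0
lift t43.1 corner-frame [-70.9 198.2] gz145.6 F [-0.6  0.2 -1.3] w55.0 gf43.4
rail True t44.2 corner-frame [-25.2 198.5] gz145.2 F [-0.6 -0.   1.7] w55.2 gf44.0
pack True t44.6 corner-frame [-25.7 194.4] gz145.3 F [-1.2  1.   2.1] w54.9 gf44.1
True
```

Run:
```python
from h import *
release(); ptp([400,100],320,A); st()
p,d=grab("top")
for b in locate(p,d):
    f=b[0]-S0; print(b[0],b[1],"cf",np.round([f@EX-100,f@EY-YC],1))
print(wedge(p,d))
cv2.imwrite('pics/row.png',cv2.resize(p[130:245,185:375,::-1],None,fx=4,fy=4,interpolation=cv2.INTER_CUBIC))
C=cloud("top",d)
for c,ar,mm in blobs(mask(p,"blue"),40):
    if 225<c[0]<375 and 125<c[1]<250:
        v,u=np.nonzero(mm); z=np.median(C[mm][:,2]); Q=plane("top",np.c_[u,v],z)[:,:2]
        f=(Q-S0)@np.c_[EX,EY]-[100,YC]; print("blue z",z,cv2.minAreaRect(f.astype(np.float32)))
```

```text
off t45.5 corner-frame [-27.1 195.4] gz273.6 F [-0.1  0.3 -0.1] w71.9 gf0.0
 t46.5 corner-frame [-236.9  279.6] gz319.2 F [-0.  -0.1 -0.3] w71.7 gf0.0
[ 633.9 -129.4] 181.9 cf [-28.5  27.4]
[627.  -73.3] 181.8 cf [-29.5  83.9]
[621.  -18.1] 181.1 cf [-29.7 139.4]
[615.7  38.1] 182.0 cf [-29.2 195.9]
{'ctr': array([462.6, 286.6]), 'zt': 26.3, 'yaw': -0.13445061973903094, 'size': array([ 35.6, 126.4]), 'knob': array([423.5, 290.4,  64.9]), 'n': 47}
blue z 130.34345194325215 ((-32.072837829589844, -9.406379699707031), (11.708223342895508, 54.980857849121094), 88.21286010742188)
blue z 125.30072694477974 ((-62.94356155395508, 246.8152313232422), (11.51591682434082, 150.86370849609375), 78.46712493896484)
```

View pics/row.png

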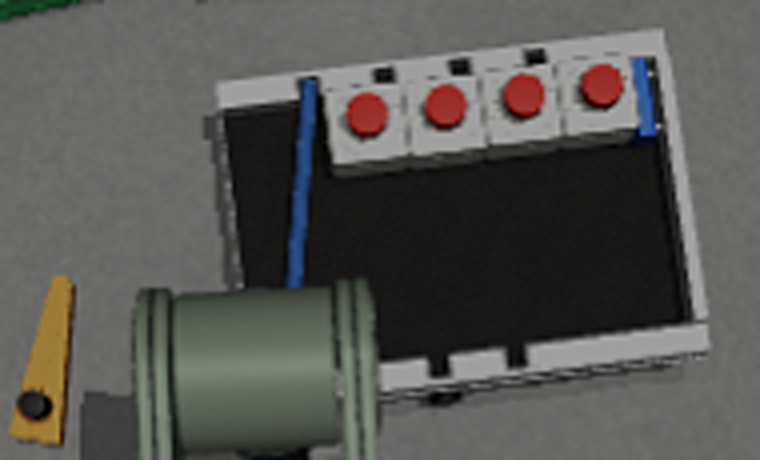

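The row is packed: the four caps sit at corner-frame y = 27.4, 83.9, 139.4 and 195.9. The bar is in pair 4 at crop pixel (308,90). Next is the wedge, gripped by its knob.

Run:
```python
from h import *
p,d=grab("top"); w=wedge(p,d); print(w)
k=w["knob"][:2]+[1,0]
ctrl.gripper_to(48,60)
ptp(k,160,w["yaw"]); h=lin(k,51,150,8); st(f"at {h}")
ctrl.gripper_to(15,70); st("grip")
lin(k,200,200)
kx=-168; ky=211.97-.2017*kx-3
aw=A-.1
ptp(cw(kx,ky),220,aw); ctrl.hold(.3); st("over")
p,d=grab("top"); 
cv2.imwrite('pics/w1.png',cv2.resize(p[130:245,225:375,::-1],None,fx=4,fy=4,interpolation=cv2.INTER_CUBIC))
```

```text
{'ctr': array([462.7, 286.6]), 'zt': 26.1, 'yaw': -0.13445061973903094, 'size': array([ 35.6, 126.4]), 'knob': array([423.5, 290.4,  65.8]), 'n': 46}
at False t48.8 corner-frame [-192.   466.7] gz52.1 F [ 0.5 -0.1  0.8] w47.7 gf0.0
grip t49.1 corner-frame [-191.8  467.1] gz52.6 F [-0.7 -1.1  6.5] w20.6 gf68.4
over t51.2 corner-frame [-168.1  243.9] gz219.8 F [ 0.1 -0.8 -1. ] w20.3 gf68.4
```

View pics/w1.png

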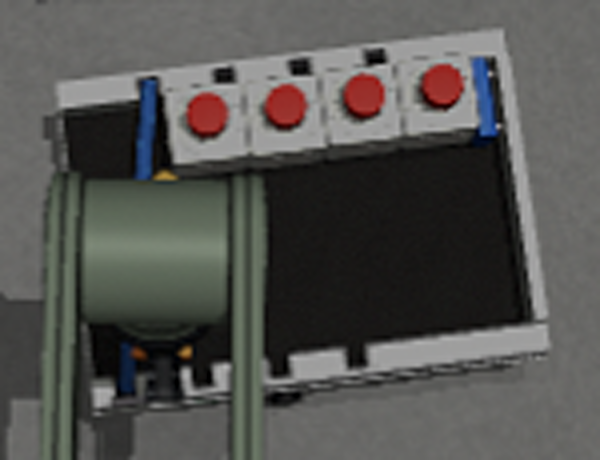

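The wedge nose, at crop pixel (165,176), is between the bar and the last bottle's front corner, as planned. Now I'll lower it.

Run:
```python
from h import *
kx=-168; ky=211.97-.2017*kx-3
lin(cw(kx,ky),150,120,10); st("low")
h=lin(cw(kx,ky),140,30,5); st(f"deck {h}")
p,d=grab("top")
print([tuple(np.round([(b[0]-S0)@EX-100,(b[0]-S0)@EY-YC],1)) for b in locate(p,d)])
z=here()[1]
if z<145:
    z+=.8
    for kx,off in((-155,-2),(-145,-1),(-138,-.5)):
        h=lin(cw(kx,211.97-.2017*kx+off),z,30,15); st(f"{kx} {h}")
        if h: break
```

```text
low t52.0 corner-frame [-167.6  242.8] gz150.4 F [ 1.  -0.1 -0.9] w20.3 gf68.5
deck True t52.3 corner-frame [-166.9  242.6] gz142.6 F [-0.9 -0.3  3.4] w20.2 gf69.1
[(np.float64(-28.4), np.float64(27.3)), (np.float64(-29.6), np.float64(84.0)), (np.float64(-29.6), np.float64(139.4)), (np.float64(-29.1), np.float64(195.9))]
-155 False t53.0 corner-frame [-155.3  241.2] gz142.8 F [-0.5 -0.5 -0.8] w20.4 gf68.4
-145 True t53.3 corner-frame [-153.   241.3] gz142.8 F [-1.8  0.2  4.1] w20.3 gf69.4
```

Run:
```python
from h import *
z=143.2
lin(cw(-158,211.97+.2017*158),z,60); st("back")
for kx in(-152,-146,-140,-135):
    h=lin(cw(kx,211.97-.2017*kx+.8),z,25,20); st(f"{kx} {h}")
    if h: break
p,d=grab("top")
print([tuple(np.round([(b[0]-S0)@EX-100,(b[0]-S0)@EY-YC],1)) for b in locate(p,d)])
```

```text
back t53.5 corner-frame [-158.2  244.1] gz143.5 F [-1.8  0.4  3. ] w20.5 gf69.2
-152 False t53.9 corner-frame [-151.7  243.3] gz143.3 F [-1.   0.1  2.1] w20.3 gf69.0
-146 True t54.2 corner-frame [-149.3  243.3] gz143.7 F [-2.2  1.5  5.6] w20.1 gf69.7
[(np.float64(-28.4), np.float64(27.7)), (np.float64(-28.9), np.float64(83.9)), (np.float64(-29.5), np.float64(139.7)), (np.float64(-28.4), np.float64(196.0))]
```

Run:
```python
from h import *
p,d=grab("top"); q,_=grab("scene")
a=cv2.resize(p[135:200,235:300,::-1],None,fx=6,fy=6,interpolation=cv2.INTER_CUBIC)
b=cv2.resize(q[175:240,255:320,::-1],None,fx=6,fy=6,interpolation=cv2.INTER_CUBIC)
cv2.imwrite('pics/gap.png',np.hstack([a,b]))
```

```text
(no output)
```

View pics/gap.png

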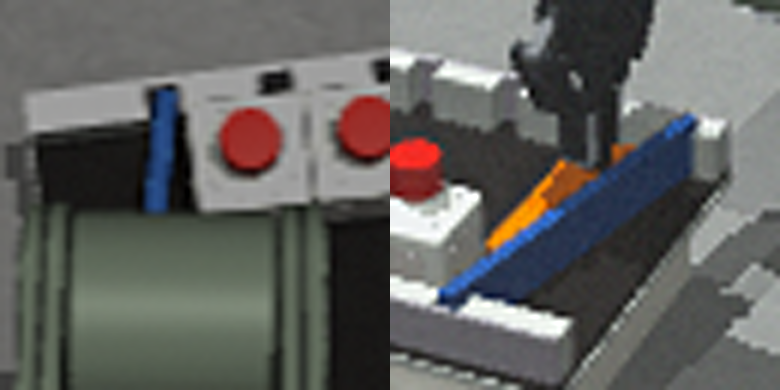

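The picture shows the nose entering the gap beside the bar, with no jam at the bar's top. I'll go on in small, force-checked steps.

Run:
```python
from h import *
z=143.6
for kx in(-147,-145,-143):
    h=lin(cw(kx,211.97-.2017*kx+.8),z,15,35); st(f"{kx} {h}")
    if h: break
p,d=grab("top")
print([tuple(np.round([(b[0]-S0)@EX-100,(b[0]-S0)@EY-YC],1)) for b in locate(p,d)])
```

```text
-147 False t54.7 corner-frame [-148.9  243.2] gz144.1 F [-10.4   0.1  11.2] w20.2 gf70.9
-145 False t55.0 corner-frame [-148.5  243.2] gz144.1 F [-16.    1.3  16.8] w20.4 gf71.5
-143 False t55.3 corner-frame [-145.7  242.9] gz144.2 F [-12.6   1.4  13.8] w20.3 gf70.7
[(np.float64(-28.3), np.float64(27.6)), (np.float64(-28.9), np.float64(83.9)), (np.float64(-29.2), np.float64(139.7)), (np.float64(-28.6), np.float64(196.0))]
```

```bash
cat > push.py <<'E'
from h import *
import sys
off,z=float(sys.argv[1]),float(sys.argv[2])
for kx in map(float,sys.argv[3:]):
    h=lin(cw(kx,211.97-.2017*kx+off),z,15,35); st(f"{kx} {h}")
    if h: break
p,d=grab("top")
print([tuple(np.round([(b[0]-S0)@EX-100,(b[0]-S0)@EY-YC],1).tolist()) for b in locate(p,d)])
E
python3 push.py .8 143.6 -141 -139 -137 -135
```

```text
-141.0 False t55.6 corner-frame [-143.6  242.6] gz144.2 F [-11.7   2.3  13.8] w20.3 gf70.9
-139.0 False t55.9 corner-frame [-141.8  242.4] gz144.2 F [-14.1   3.1  13.9] w20.0 gf71.0
-137.0 False t56.2 corner-frame [-139.9  242.2] gz144.2 F [-12.8   3.7  14. ] w20.1 gf71.1
-135.0 False t56.5 corner-frame [-138.1  242. ] gz144.2 F [-14.6   2.8  14.8] w20.3 gf71.1
[(-28.3, 27.6), (-28.9, 83.9), (-29.3, 139.5), (-28.3, 196.0)]
```

```bash
python3 - <<'E'
from h import *
for z in(144.2,144.8):
    lin(cw(-135,211.97+.2017*135+1.5),z,15); ctrl.hold(.2); st(f"z{z}")
E
python3 push.py 1.5 144.6 -132 -129 -126
```

```text
z144.2 t57.0 corner-frame [-138.   242.3] gz144.4 F [-12.6   2.   12.4] w20.4 gf70.7
z144.8 t57.4 corner-frame [-137.8  242.2] gz144.6 F [-10.    2.1   9.2] w20.7 gf70.0
-132.0 False t57.8 corner-frame [-135.7  241.8] gz144.6 F [-13.6   2.8  12.9] w20.0 gf70.8
-129.0 False t58.1 corner-frame [-133.   241.4] gz144.6 F [-15.2   3.1  14.1] w19.9 gf70.9
-126.0 False t58.5 corner-frame [-130.6  240.9] gz144.6 F [-17.1   2.3  16.7] w20.5 gf71.2
[(-28.8, 27.1), (-29.0, 83.9), (-29.6, 139.5), (-26.4, 194.7)]
```

```bash
python3 push.py 1.8 144.6 -122 -118 -114 -111
```

```text
-122.0 False t58.9 corner-frame [-127.5  240.5] gz144.7 F [-19.8   2.7  18.4] w20.6 gf71.6
-118.0 False t59.4 corner-frame [-124.   239.9] gz144.7 F [-21.    2.7  19.6] w20.1 gf71.9
-114.0 False t59.8 corner-frame [-122.2  237.6] gz144.1 F [-26.7  -2.4  22. ] w20.5 gf74.1
-111.0 False t60.1 corner-frame [-119.9  237.1] gz144.2 F [-27.8  -2.1  23.4] w20.3 gf74.3
[(-28.5, 26.2), (-29.0, 82.5), (-29.3, 138.3)]
```

Run:
```python
from h import *
p,d=grab("top"); q,_=grab("scene")
a=cv2.resize(p[135:200,235:300,::-1],None,fx=6,fy=6,interpolation=cv2.INTER_CUBIC)
b=cv2.resize(q[175:240,255:320,::-1],None,fx=6,fy=6,interpolation=cv2.INTER_CUBIC)
cv2.imwrite('pics/gap2.png',np.hstack([a,b]))
```

```text
(no output)
```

View pics/gap2.png

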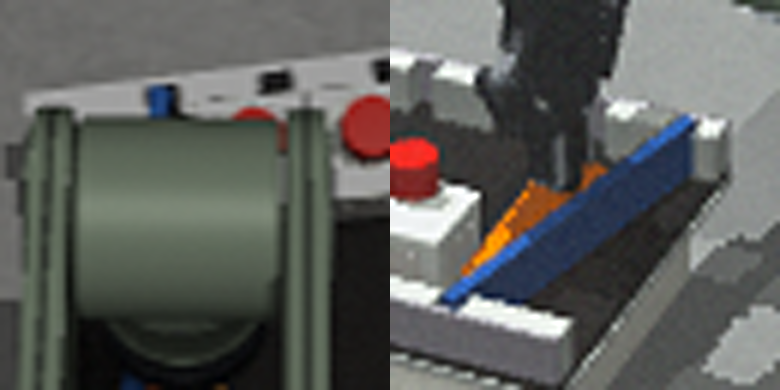

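The wedge lies flat along the bar and its nose runs past the last bottle's face. I'll keep driving.

```bash
python3 push.py 1.8 144.6 -107 -103 -99 -96
```

```text
-107.0 False t60.7 corner-frame [-116.9  236.6] gz144.2 F [-32.1  -2.2  26.8] w20.3 gf75.3
-103.0 False t61.1 corner-frame [-113.9  236. ] gz144.3 F [-35.4  -1.7  29.3] w19.9 gf76.1
-99.0 False t61.6 corner-frame [-111.   235.6] gz144.3 F [-37.8  -1.3  31.4] w20.2 gf77.0
-96.0 False t61.9 corner-frame [-108.7  235.2] gz144.4 F [-40.2  -0.2  32.9] w20.1 gf77.6
[(-28.8, 23.9), (-28.7, 80.4), (-29.3, 136.3)]
```

Run:
```python
from h import *
xy,z=here(); lin(xy,z+.5,20); ctrl.hold(.2); st("relax")
xy2,z2=here()
ctrl.gripper_to(44); ctrl.hold(.3); st("open")
xy,z=here(); lin(xy,260,120); st("up")
ptp([400,150],330,A)
p,d=grab("top","pics/top_end.png")
print([tuple(np.round([(b[0]-S0)@EX-100,(b[0]-S0)@EY-YC],1).tolist()) for b in locate(p,d)])
C=cloud("top",d)
for c,ar,mm in blobs(mask(p,"orange"),60)+blobs(mask(p,"blue"),40):
    if 225<c[0]<375 and 125<c[1]<250:
        v,u=np.nonzero(mm); zz=np.median(C[mm][:,2]); Q=plane("top",np.c_[u,v],zz)[:,:2]
        f=(Q-S0)@np.c_[EX,EY]-[100,YC]; print("z",zz,cv2.minAreaRect(f.astype(np.float32)),f.max(0))
q,_=grab("scene")
a=cv2.resize(p[135:240,225:375,::-1],(600,420),interpolation=cv2.INTER_CUBIC)
b=cv2.resize(q[175:240,255:320,::-1],None,fx=3,fy=3,interpolation=cv2.INTER_CUBIC)
im=np.zeros((420,795,3),np.uint8); im[:,:600]=a; im[:195,600:]=b
cv2.imwrite('pics/end.png',im)
```

```text
relax t63.0 corner-frame [-109.6  235.2] gz144.1 F [-4.2 -1.7 -0.9] w20.0 gf69.4
open t63.6 corner-frame [-108.6  235.2] gz144.9 F [-0.4 -0.6  0.4] w43.9 gf0.0
up t64.7 corner-frame [-109.2  235.3] gz258.9 F [-0.5 -0.2 -0.3] w43.9 gf0.0
[(-29.0, 24.0), (-29.1, 80.6), (-29.6, 136.3), (-28.9, 191.8)]
z 115.77033787822393 ((-75.14193725585938, 232.56594848632812), (37.65723419189453, 126.95323181152344), 82.78988647460938) [-11.58393642 259.20345569]
z 130.6773920377177 ((-31.05379867553711, -13.397869110107422), (11.985330581665039, 57.23249816894531), 86.27794647216797) [-2.22192673 -5.59222659]
z 124.72935427676259 ((-97.5353775024414, 257.7191162109375), (11.471046447753906, 223.31768798828125), 78.20516204833984) [ 11.69386092 281.84676179]
```

View pics/end.png

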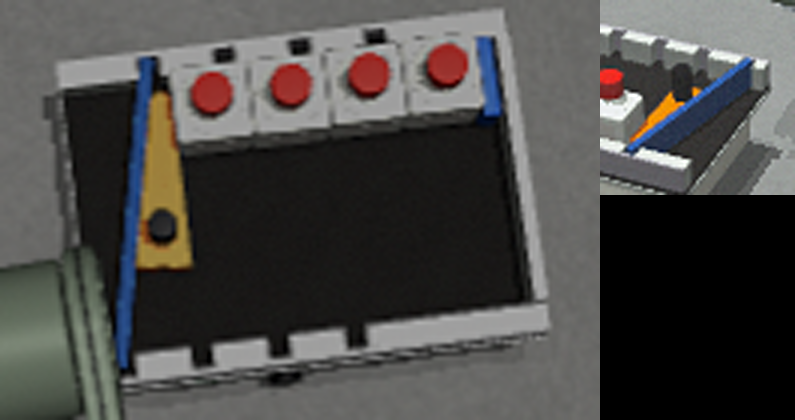

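The wedge sits flat on the deck (top at z ≈ 116) against the bar. Its knob is at crop pixel (162,225). The four bottles are square to each other and the pad is pressed in about 3.5–4 mm, still held after release. I'm handing in.

```bash
python3 -c "
from plant import ctrl
print(ctrl.finish_job())"
```

```text
the job is handed in; nothing more can be done
None
```

I handed the job in at about 66 s of the 210 s: the cross bar is in notch pair 4, the four white bottles are packed along the back rail, and the wedge locks the row with the pad pressed in about 3.5–4 mm (camera estimate); no verdict came back.

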